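Put the desk things away in their fitted trays

ROBOT

A 7-joint arm with a two-finger parallel gripper is mounted at the origin on a cart in front of the work surface, level with it; the furniture and walls round the work are solid. World frame = base frame: x ahead of the robot, y to its left, z up, the work surface at z = 0. Lengths are in m, angles in rad, forces in N, time in s.
With the tool pointing down it reaches from about 0.425 to 0.875 m from the base axis. Payload 4.7 kg.
Tool frame: the origin (TCP) lies on the front face of the gripper's body, between the roots of the fingers; the fingertips stand 73 mm ahead of it and the grasp point (between the pads) lies 54 mm ahead of it; z points along the fingers, y is the line along which they close (so a half turn about z gives the same grasp; the last joint's range is limited). The gripper opens to 85 mm and grips with 20 to 120 N. Pads are 22 mm wide; open, the fingers measure 114 mm over their backs; the gripper's body (76 mm by 85 mm) begins 54 mm behind the grasp point. The pads swing forward as they close: fully open they stand 13 mm farther back than shut.
Start: joints at [-1.171, 0.321, -0.07, 1.45, 0.023, 1.371, -0.057], TCP at [0.245, 0.602, 0.304] pointing down, gripper open.
Joint ranges: [-2.86, 2.86], [-0.3, 2.09], [-1.38, 1.24], [0.06, 2.45], [-1.56, 4.7], [0.09, 2.05], [-2.69, 2.69]. Speed limits (rad/s): [2.57, 2.57, 3.14, 3.14, 3.14, 3.14, 3.14].

INTERFACE

Orientations are given as a 3x3 rotation matrix whose columns are the frame's x, y, z axes.
In Python, from bench import * gives the robot as it stands.
- The arm moves only by the shell command python3 -m pendant 'ROWS' [FORCE]. ROWS is JSON, a list of rows, each an object of numbers: "grip": the finger opening in cm, from 0 to 8.54; "x", "y", "z": the shift along the world's x, y, z in cm; "twist": the turn about the world's z in degrees. In form: [{"grip": .., "x": .., "y": .., "z": .., "twist": ..}, ...]. A call has 1 to 8 rows; each row shifts and turns the commanded pose from where the row before left it; what a row does not reach is not made up. A row lasts 1/8 s, in which the tool goes at most 62.5 mm and 10.7 degrees, less where a joint would pass 70% of its speed; a pose out of reach is approached as far as the arm can. A call with a gripper value outside its range is refused whole. The fingers move at their own pace and stop on an object; FORCE is the grip in N (left out, the last holds). Time passes only in rows, so rows that do not move let the fingers close. It gives the time, the measured TCP pose, the force, the opening and the grip force at its end, in the units of the state.
- get_state(): the state, without advancing time (a new reading comes with each control period).
- grab_frame(name): name is "side" or "top"; returns the picture (400x640x3 uint8, red, green, blue); there is no depth.
- get_calibration(name): a dict with "intrinsics" (3x3 intrinsics, pixels), "k1" (the pictures are not rectified: a ray, as slopes to the right and down, at radius r is drawn at 1 + k1 r^2 times it, then the intrinsics apply), "eye" and "rotation" of the camera in the world. Camera axes: x right, y down, z forward; pixel columns grow to the right and rows downward; lengths in m; the calibration is good to about 2 mm. A picture is of the moment at which its call begins. get_calibration takes no time and is no camera call.
- finish_job(): hands the job in; it is judged then, once.
Trained networks look in the newest picture that a camera, given by its name, has taken for a name from the list of things; names that differ only in an ending like _2 or _b are one class to them, and where a whole thing is asked for, a point or a joint stands for the part that bears it (a point fixed in the world has none). Each returns a list of dicts, best first, with "conf" (0 to 1); they miss things now and then, are a little off and sometimes report something else, mostly with a low value. They report only what shows in the picture. A call takes as long as a camera call.
- regions_of(camera, query): "mask" (400x640 bool, what is visible of it) and "position" ([row, column] as shares, 0 to 1, of the picture: columns of its width, rows of its height, amid what is visible of it).
- tip_of(camera, query): "position" ([row, column] as shares, 0 to 1, of the picture: columns of its width, rows of its height: a listed point, or the origin of a listed thing).
The state is a dict: "t": time; "joints": joint angles; "dq": joint speeds; "tau": joint torques, N m; "eef_pos": TCP position; "eef_rot": TCP orientation; "wrist_force": force on the tool from outside, world axes, zero at the start; "ft_torque": the same for the moment, N m; "grip_width": opening from 0.0 (shut) to 1.0 (fully open); "finger_force": force on a finger pad.
Only numpy, scipy, OpenCV 4.12 (cv2) and the standard library are available. Lean on these libraries where they do the work, as an engineer would, in place of code of your own. Each camera call takes 0.05 s, during which the arm holds its last target. There are 200 camera calls.

TASK

Tidy up the studio table: put the stapler, the patterned card box, the paper cup and the pencil sharpener each into the wooden tray whose recess is cut to its outline - long, wide rectangular, round and small - with long sides along long sides. Everything must end standing upright and fully down on the floor of its own recess, let go and at rest.

Things in the scene. Friction and masses are not known exactly. Their poses are not given: they have to be found in the camera images.
- stapler_mid (a point): black desk stapler lying on its base, 36 (x) x 134 (y) x 51 mm high, arm fixed shut, about 0.18 kg; this point is at its centre, 25.5 mm above its underside. y is its long axis, z up. The arm (34 mm wide, 20 to 51 mm up) can be gripped across x at the middle. (A 0.4 m tall arched desk lamp stands at the right of the loose things, round x 0.5, y -0.5 m: keep clear of it.) It swaps places with the other three loose things.
- card_box_mid (a point): small closed patterned card box, 60 (x) x 85 (y) x 42 mm high, about 0.06 kg; this point is at its centre, 21 mm above its underside. y is the long side, z up; grip across x (60 mm). It swaps places with the other three loose things.
- paper_cup_mid (a point): open dotted paper cup standing mouth up, 61 mm across at the rim, 46 mm at the foot, 61 mm high, about 0.03 kg, stiff; this point is on its axis, 30.5 mm above its underside. z up; round, so it may be gripped across any diameter (about 57 mm at 45 mm up). It swaps places with the other three loose things.
- sharpener_mid (a point): black pencil sharpener standing upright, 37 (x) x 28 (y) x 50 mm high, about 0.07 kg; this point is at its centre, 25 mm above its underside. z up; grip across y (28 mm). It swaps places with the other three loose things.
- tray_long_seat (a point): centre of the recess floor of a fixed wooden tray block, cork-lined, with one long recess 50 (x) x 148 (y) mm. Outer size 68 x 166 mm, 12 mm high; the recess is 8 mm deep, its floor (this point) 4 mm above the table; the rim is 9 to 10 mm wide at its narrowest. x and y run along the sides, z up. Tray places are swapped among one another.
- tray_wide_seat (a point): centre of the recess floor of a fixed wooden tray block, cork-lined, with one wide rectangular recess 74 (x) x 99 (y) mm. Outer size 92 x 117 mm, 12 mm high; the recess is 8 mm deep, its floor (this point) 4 mm above the table; the rim is 9 to 10 mm wide at its narrowest. x and y run along the sides, z up. Tray places are swapped among one another.
- tray_round_seat (a point): centre of the recess floor of a fixed wooden tray block, cork-lined, with one round recess 60 mm across. Outer size 80 x 80 mm, 12 mm high; the recess is 8 mm deep, its floor (this point) 4 mm above the table; the rim is 9 to 10 mm wide at its narrowest. x and y run along the sides, z up. Tray places are swapped among one another.
- tray_small_seat (a point): centre of the recess floor of a fixed wooden tray block, cork-lined, with one small recess 49 (x) x 40 (y) mm. Outer size 67 x 58 mm, 12 mm high; the recess is 8 mm deep, its floor (this point) 4 mm above the table; the rim is 9 to 10 mm wide at its narrowest. x and y run along the sides, z up. Tray places are swapped among one another.

How it is judged:
By the outcome, as a careful person would: the job done as asked, in the order asked, and still so for the second after the job is handed in, with the robot touching nothing.
It also fails if it takes over 112 s, if anything falls off the work surface, if the arm or the gripper's body presses on something with over 40 N, if the wrist force passes 120 N, or if a joint passes its speed limit or range.

## Working session

There is one attempt and no reset: what is moved stays moved. The work goes in short steps, Python scripts to look and compute and a shell command to move; the robot and the scene stay as the last step left them, time stands still between calls to the robot, and variables do not carry over. Pictures are saved under pics/ and viewed, at most 14 in all, crops included, and the job is handed in when it is done.

```bash
ls; mkdir -p pics; cat > h.py <<'E'
from bench import *
import numpy as np, cv2
def ray(cam,px):
    c=get_calibration(cam);K=np.array(c["intrinsics"],float);k=c["k1"]
    u=np.linalg.inv(K)@[px[0],px[1],1.];d=u[:2].copy();s=d.copy()
    for _ in range(30): s=d/(1+k*(s@s))
    return np.array(c["eye"],float),np.array(c["rotation"],float)@np.array([s[0],s[1],1.])
def onz(cam,px,z):
    e,d=ray(cam,px);return (e+d*(z-e[2])/d[2])[:2]
def proj(cam,P):
    c=get_calibration(cam);p=(np.array(P)-np.array(c["eye"]))@np.array(c["rotation"])
    s=p[...,:2]/p[...,2:];s=s*(1+c["k1"]*(s**2).sum(-1,keepdims=True))
    K=np.array(c["intrinsics"]);return s@K[:2,:2].T+K[:2,2]
Z=dict(stapler_mid=.0255,card_box_mid=.021,paper_cup_mid=.0305,sharpener_mid=.025,tray_long_seat=.004,tray_wide_seat=.004,tray_round_seat=.004,tray_small_seat=.004)
E
python3 - <<'E'
from h import *
for c in("top","side"):
    f=grab_frame(c);cv2.imwrite(f"pics/{c}0.png",f[...,::-1])
    k=get_calibration(c);print(c,k["eye"],np.round(k["rotation"],2).tolist(),k["intrinsics"][0])
    for n,z in Z.items():
        for r in tip_of(c,n)[:2]:
            p=r["position"];px=(p[1]*640,p[0]*400);print(n,round(r["conf"],2),np.round(px),np.round(onz(c,px,z),3))
print(get_state())
E
```

```text
pics
top [ 0.42002545 -0.02952114  1.1880022 ] [[0.02, -0.99, 0.12], [-1.0, -0.02, 0.01], [-0.0, -0.12, -0.99]] [497.99359175   0.         326.44666761]
stapler_mid 0.87 [454. 230.] [ 0.489 -0.321]
card_box_mid 0.56 [365. 229.] [ 0.486 -0.112]
paper_cup_mid 0.85 [409. 229.] [ 0.489 -0.214]
sharpener_mid 0.7 [316. 224.] [0.496 0.003]
tray_long_seat 0.82 [269. 241.] [0.454 0.114]
tray_wide_seat 0.71 [214. 164.] [0.639 0.255]
tray_round_seat 0.56 [266. 169.] [0.628 0.126]
tray_small_seat 0.78 [206. 241.] [0.452 0.264]
tray_small_seat 0.35 [361. 230.] [ 0.485 -0.105]
side [ 0.20778069 -0.63332497  0.59119789] [[0.85, -0.34, 0.4], [-0.53, -0.52, 0.67], [-0.02, -0.78, -0.62]] [373.63560732   0.         316.11718557]
stapler_mid 0.65 [364. 302.] [ 0.486 -0.331]
card_box_mid 0.93 [302. 229.] [ 0.488 -0.102]
paper_cup_mid 0.89 [333. 261.] [ 0.49  -0.223]
sharpener_mid 0.75 [282. 204.] [ 0.491 -0.006]
sharpener_mid 0.59 [333. 256.] [ 0.501 -0.207]
tray_long_seat 0.86 [248. 189.] [0.454 0.121]
tray_wide_seat 0.72 [283. 148.] [0.627 0.252]
tray_round_seat 0.56 [307. 171.] [0.627 0.107]
tray_small_seat 0.64 [228. 164.] [0.454 0.26 ]
{'t': 0.9, 'joints': array([-1.17090555,  0.3209879 , -0.07005665,  1.45053152,  0.02259628,
        1.37081198, -0.05693971]), 'dq': array([-0.00227057, -0.0015237 ,  0.0012594 , -0.00120304,  0.00083706,
        0.00208027, -0.00090198]), 'tau': array([-2.58153150e-04, -4.93374217e+01, -3.81431859e-01, -3.14582777e+01,
        1.33357450e-02,  1.14366168e-03,  1.69899209e-05]), 'eef_pos': array([0.24463223, 0.60220574, 0.3039402 ]), 'eef_rot': array([[-9.26477872e-01,  3.76349236e-01,  7.06276482e-05],
       [ 3.76349238e-01,  9.26477874e-01,  2.37218602e-05],
       [-5.65072494e-05,  4.85584401e-05, -9.99999997e-01]]), 'wrist_force': array([-0.0659105 , -0.4000577 , -0.34397412]), 'ft_torque': array([-0.00450876, -0.00496306,  0.0285006 ]), 'finger_force': 0.0, 'grip_width': 0.9940370595435273}
```

View pics/top0.png

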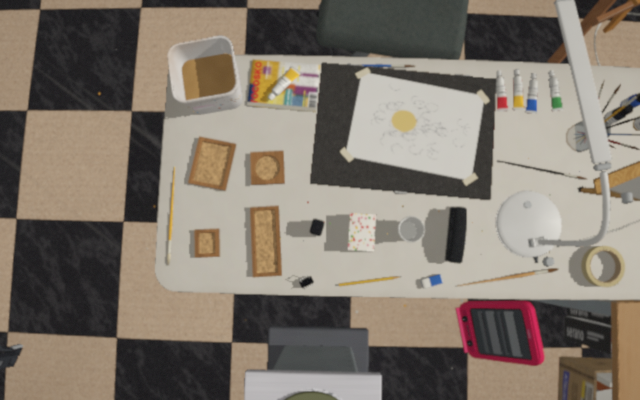

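View pics/side0.png

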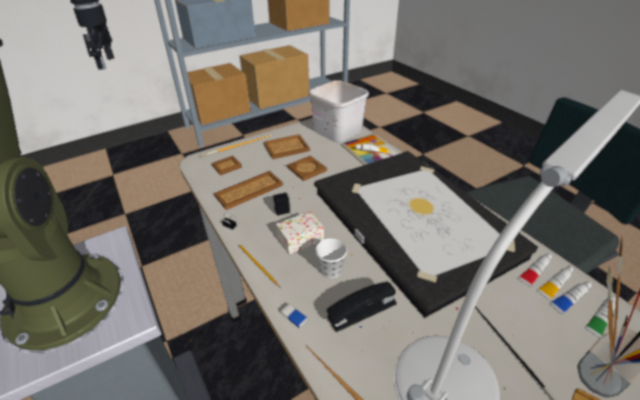

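```bash
cat > fit.py <<'E'
from h import *
from scipy.optimize import minimize
D=dict(stapler_mid=(.036,.134,.051,0),card_box_mid=(.06,.085,.042,0),paper_cup_mid=(0,0,.061,0),sharpener_mid=(.037,.028,.05,0),
 tray_long_seat=(.068,.166,.012,0),tray_wide_seat=(.092,.117,.012,0),tray_round_seat=(.08,.08,.012,0),tray_small_seat=(.067,.058,.012,0))
def pts(n,p,z0=0):
    a,b,h,_=D[n]
    if n=="paper_cup_mid":
        t=np.linspace(0,2*np.pi,40);q=np.concatenate([np.c_[.023*np.cos(t),.023*np.sin(t),0*t],np.c_[.0305*np.cos(t),.0305*np.sin(t),0*t+h]])
    else: q=np.array([[i*a/2,j*b/2,k] for i in(-1,1) for j in(-1,1) for k in(0,h)])
    c,s=np.cos(p[2]),np.sin(p[2])
    return np.c_[q[:,0]*c-q[:,1]*s+p[0],q[:,0]*s+q[:,1]*c+p[1],q[:,2]+z0]
def fit(n,p0,masks,z0=0):
    S=4;up={c:cv2.resize(m.astype(np.uint8)*255,None,fx=S,fy=S,interpolation=cv2.INTER_LINEAR)>127 for c,m in masks.items()}
    def cost(p):
        o=0
        for c,m in up.items():
            h=cv2.convexHull(((proj(c,pts(n,p,z0))+.5)*S*16).astype(np.int32))
            r=np.zeros(m.shape,np.uint8);cv2.fillPoly(r,[h],1,shift=4);r=r>0
            o+=1-(r&m).sum()/(r|m).sum()
        return o/len(up)
    best=None
    for a in ([0] if n=="paper_cup_mid" else np.radians([-40,-20,0,20,40])):
        r=minimize(cost,[*p0[:2],a],method="Nelder-Mead",options=dict(initial_simplex=np.array([*p0[:2],a])+np.array([[0,0,0],[.008,0,0],[0,.008,0],[0,0,.15]]),maxiter=80))
        if best is None or r.fun<best.fun:best=r
    return best
def locate(n,cams=("top","side"),p0=None,z0=0,each=True):
    M={}
    for c in cams:
        R=regions_of(c,n)
        for r in R:
            q=r["position"];w=onz(c,(q[1]*640,q[0]*400),Z[n])
            if p0 is None or np.hypot(*(w-p0[:2]))<.05: M[c]=r["mask"];break
    for C in ([[c] for c in M]+[list(M)] if each else [list(M)]):
        r=fit(n,p0,{c:M[c] for c in C},z0);print(n,C,np.round(r.x[:2]*1000,1),round(np.degrees(r.x[2]),1),"err",round(r.fun,3))
E
python3 - <<'E'
from fit import *
for c in("top","side"):grab_frame(c)
P=dict(stapler_mid=(.487,-.325),card_box_mid=(.487,-.108),paper_cup_mid=(.489,-.218),sharpener_mid=(.494,0),tray_long_seat=(.454,.118),tray_wide_seat=(.635,.254),tray_round_seat=(.628,.117),tray_small_seat=(.453,.262))
for n,p in P.items():locate(n,p0=p)
E
```

```text
stapler_mid ['top'] [ 478.9 -324.7] -95.3 err 0.123
stapler_mid ['side'] [ 483.3 -333.8] 88.7 err 0.213
stapler_mid ['top', 'side'] [ 480.1 -327.6] 84.2 err 0.191
card_box_mid ['top'] [ 480.9 -103.3] -92.0 err 0.032
card_box_mid ['top'] [ 480.9 -103.3] -92.0 err 0.032
paper_cup_mid ['top'] [ 488.9 -214.4] 0.7 err 0.032
paper_cup_mid ['side'] [ 489.2 -217.2] 3.2 err 0.072
paper_cup_mid ['top', 'side'] [ 489.6 -215.1] 3.0 err 0.062
sharpener_mid ['top'] [489.8   0.9] -11.0 err 0.123
sharpener_mid ['side'] [494.3   4.4] -25.1 err 0.2
sharpener_mid ['top', 'side'] [491.   1.] -20.7 err 0.184
tray_long_seat ['top'] [456.1 122.1] -85.4 err 0.026
tray_long_seat ['side'] [455.5 118.8] -85.6 err 0.036
tray_long_seat ['top', 'side'] [455.6 121. ] 94.6 err 0.049
tray_wide_seat ['side'] [641.8 256. ] -100.3 err 0.05
tray_wide_seat ['side'] [641.8 256. ] -100.3 err 0.05
tray_round_seat ['top'] [633.6 124.5] 4.5 err 0.035
tray_round_seat ['side'] [633.2 120.7] 3.1 err 0.038
tray_round_seat ['top', 'side'] [633.3 123.2] 3.4 err 0.052
tray_small_seat ['top'] [448.3 262.8] 3.0 err 0.079
tray_small_seat ['side'] [448.  258.4] 2.0 err 0.066
tray_small_seat ['top', 'side'] [448.1 260.2] 3.1 err 0.09
```

```bash
python3 -m pendant '[{"grip":6,"x":3.6,"y":-4.3,"z":0,"twist":2.4},{"grip":6,"x":3.6,"y":-4.3,"z":0,"twist":2.4},{"grip":6,"x":3.6,"y":-4.3,"z":0,"twist":2.4},{"grip":6,"x":3.6,"y":-4.3,"z":0,"twist":2.4},{"grip":6,"x":3.6,"y":-4.3,"z":0,"twist":2.4},{"grip":6,"x":3.6,"y":-4.3,"z":0,"twist":2.4},{"grip":6,"x":3.6,"y":-4.3,"z":0,"twist":2.4}]' 40
python3 -c "
from h import *
s=get_state();R=s['eef_rot'];print(s['joints'],np.degrees(np.arctan2(R[1,1],R[0,1])),s['eef_pos'])"
```

```text
t: 2.68
eef_pos: [0.4976, 0.2998, 0.3043]
eef_rot: [[-0.996, 0.091, 0.001], [0.091, 0.996, 0.001], [-0.001, 0.001, -1.0]]
wrist_force: [0.8, 0.0, -0.4]
grip_width: 0.702
finger_force: 0.0
[-0.71124945  0.17167257  0.13966851  1.63506463 -0.02462774  1.33567501
  0.91191891] 84.78686205371314 [0.49758166 0.29977992 0.30425917]
```

```bash
python3 -m pendant '[{"grip":6,"x":0,"y":-5.8,"z":0,"twist":0},{"grip":6,"x":0,"y":-5.8,"z":0,"twist":0},{"grip":6,"x":0,"y":-5.8,"z":0,"twist":0},{"grip":6,"x":0,"y":-5.8,"z":0,"twist":0},{"grip":6,"x":0,"y":-5.8,"z":0,"twist":0},{"grip":6,"x":0,"y":-5.8,"z":0,"twist":0},{"grip":6,"x":0,"y":-5.8,"z":0,"twist":0},{"grip":6,"x":0,"y":-5.8,"z":0,"twist":0}]'
python3 -m pendant '[{"grip":6,"x":-0.6,"y":-5.4,"z":-3,"twist":0},{"grip":6,"x":-0.6,"y":-5.4,"z":-3,"twist":0},{"grip":6,"x":-0.6,"y":-5.3,"z":-3,"twist":0},{"grip":6,"x":0,"y":0,"z":-4,"twist":0},{"grip":6,"x":0,"y":0,"z":0,"twist":0}]'
python3 - <<'E'
from h import *
f=grab_frame("side");cv2.imwrite("pics/s1.png",cv2.resize(f[150:400,250:500,::-1],None,fx=2.3,fy=2.3))
E
```

```text
t: 3.68
eef_pos: [0.4964, -0.1646, 0.3044]
eef_rot: [[-0.996, 0.092, 0.001], [0.092, 0.996, 0.0], [-0.001, 0.001, -1.0]]
wrist_force: [0.3, 0.4, 0.8]
grip_width: 0.702
finger_force: 0.0
t: 4.3
eef_pos: [0.4767, -0.3229, 0.1711]
eef_rot: [[-0.996, 0.094, -0.006], [0.094, 0.996, 0.003], [0.006, 0.002, -1.0]]
wrist_force: [-0.4, 1.2, -0.2]
grip_width: 0.704
finger_force: 0.0
```

View pics/s1.png

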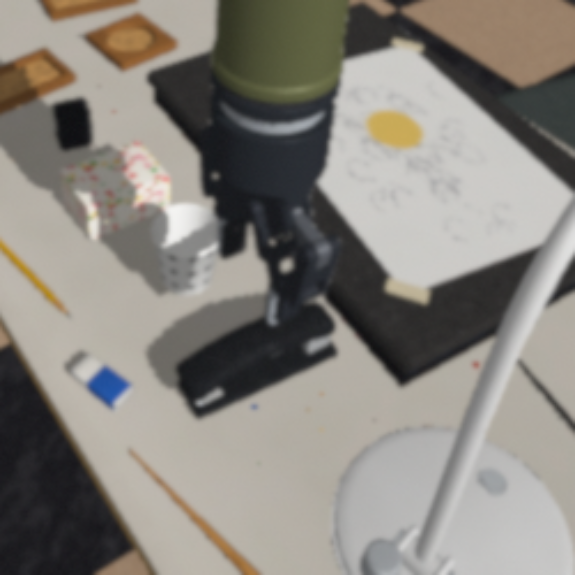

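```bash
python3 -m pendant '[{"grip":6.4,"x":0.3,"y":-0.5,"z":-3,"twist":0},{"grip":6.4,"x":0,"y":0,"z":-3,"twist":0},{"grip":6.4,"x":0,"y":0,"z":-2,"twist":0},{"grip":6.4,"x":0,"y":0,"z":0,"twist":0},{"grip":2,"x":0,"y":0,"z":0,"twist":0},{"grip":2,"x":0,"y":0,"z":0,"twist":0},{"grip":2,"x":0,"y":0,"z":0,"twist":0},{"grip":2,"x":0,"y":0,"z":0,"twist":0}]' 40
python3 - <<'E'
from fit import *
for c in("top","side"):f=grab_frame(c);cv2.imwrite(f"pics/{c}2.png",cv2.resize(f[150:400,250:500,::-1],None,fx=2.3,fy=2.3))
E
```

```text
t: 5.35
eef_pos: [0.4826, -0.3295, 0.0957]
eef_rot: [[-0.996, 0.092, 0.003], [0.092, 0.996, -0.001], [-0.003, -0.001, -1.0]]
wrist_force: [0.0, 0.3, 6.4]
grip_width: 0.362
finger_force: 41.2
```

View pics/side2.png

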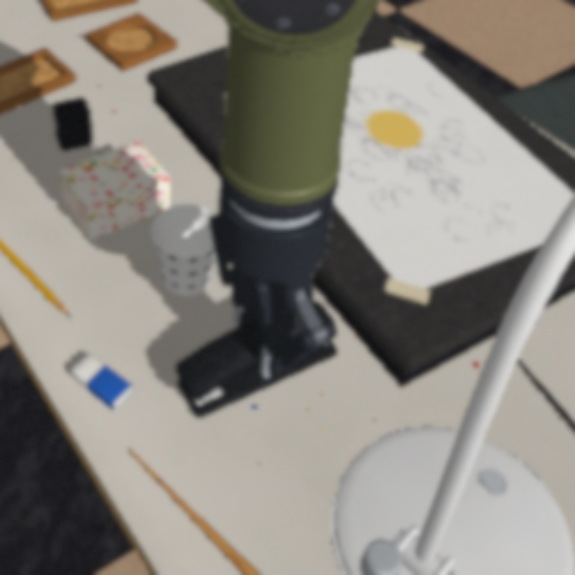

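```bash
python3 -m pendant '[{"grip":2,"x":0,"y":0,"z":2,"twist":0},{"grip":2,"x":0,"y":0,"z":3,"twist":0},{"grip":2,"x":0,"y":0,"z":4,"twist":0},{"grip":2,"x":0,"y":0.5,"z":3,"twist":0},{"grip":2,"x":0,"y":2,"z":0,"twist":1},{"grip":2,"x":0,"y":4,"z":0,"twist":1},{"grip":2,"x":0,"y":4,"z":0,"twist":1},{"grip":2,"x":0,"y":4,"z":0,"twist":1}]'
python3 -m pendant '[{"grip":2,"x":-0.4,"y":4.5,"z":0,"twist":1},{"grip":2,"x":-0.4,"y":4.5,"z":0,"twist":1},{"grip":2,"x":-0.4,"y":4.5,"z":0,"twist":1},{"grip":2,"x":-0.4,"y":4.5,"z":0,"twist":1},{"grip":2,"x":-0.4,"y":4.5,"z":0,"twist":1},{"grip":2,"x":-0.4,"y":4.5,"z":0,"twist":0.9},{"grip":2,"x":-0.3,"y":3.5,"z":0,"twist":0},{"grip":2,"x":0,"y":0,"z":0,"twist":0}]'
```

```text
t: 6.45
eef_pos: [0.4805, -0.181, 0.2127]
eef_rot: [[-1.0, 0.021, -0.002], [0.021, 1.0, 0.001], [0.002, 0.001, -1.0]]
wrist_force: [0.2, -0.5, -1.7]
grip_width: 0.358
finger_force: 40.2
t: 7.45
eef_pos: [0.4524, 0.1249, 0.2127]
eef_rot: [[-0.996, -0.087, -0.002], [-0.087, 0.996, -0.0], [0.002, 0.0, -1.0]]
wrist_force: [-0.4, -0.8, -3.2]
grip_width: 0.362
finger_force: 40.3
```

```bash
python3 -m pendant '[{"grip":2,"x":0.3,"y":-0.4,"z":-3,"twist":0},{"grip":2,"x":0,"y":0,"z":-3,"twist":0},{"grip":2,"x":0,"y":0,"z":-2.2,"twist":0},{"grip":2,"x":0,"y":0,"z":0,"twist":0}]'
python3 - <<'E'
from fit import *
f=grab_frame("side");s=get_state();p=s["eef_pos"]
locate("stapler_mid",("side",),p[:2],p[2]-.0957)
a=np.radians(94.6);b=f.copy()
def dr(n,p,z,col):
    for q in proj("side",pts(n,p,z)):cv2.circle(big,tuple(int(v) for v in (q+.5-[170,110])*5),3,col,-1)
big=cv2.resize(f[110:230,170:330,::-1],None,fx=5,fy=5)
dr("tray_long_seat",(.4556,.121,a),0,(0,255,0));dr("stapler_mid",(p[0],p[1],a),p[2]-.0957,(0,0,255))
cv2.imwrite("pics/s3.png",big)
E
```

```text
t: 7.95
eef_pos: [0.4553, 0.1161, 0.1298]
eef_rot: [[-0.997, -0.08, -0.005], [-0.08, 0.997, -0.002], [0.005, -0.002, -1.0]]
wrist_force: [0.1, -0.7, -1.7]
grip_width: 0.362
finger_force: 40.3
stapler_mid ['side'] [456.7 108. ] 102.1 err 0.37
stapler_mid ['side'] [456.7 108. ] 102.1 err 0.37
```

View pics/s3.png

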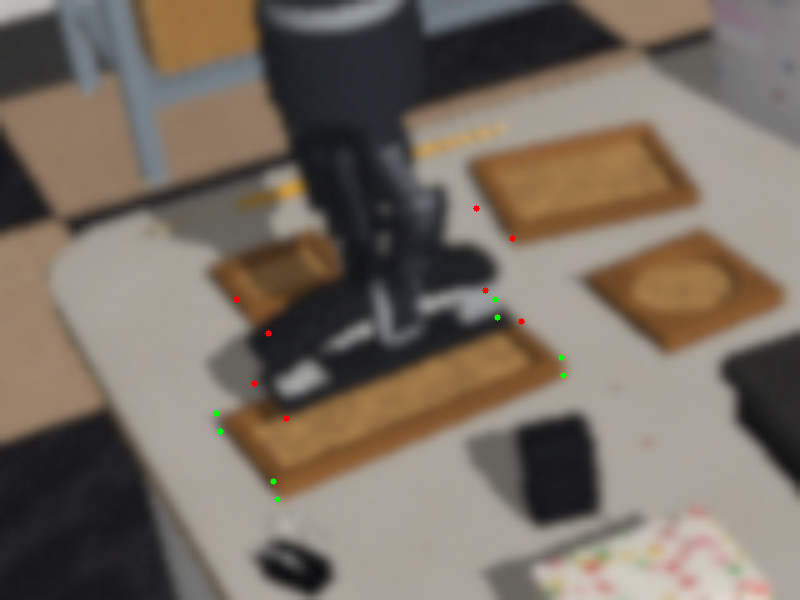

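```bash
python3 -m pendant '[{"grip":2,"x":0.4,"y":0,"z":0,"twist":0},{"grip":2,"x":0,"y":0,"z":0,"twist":0}]'
```

```text
t: 8.3
eef_pos: [0.4625, 0.1174, 0.1329]
eef_rot: [[-0.997, -0.08, 0.002], [-0.08, 0.997, 0.001], [-0.002, 0.001, -1.0]]
wrist_force: [-0.0, -0.0, -1.0]
grip_width: 0.363
finger_force: 40.3
```

```bash
python3 -m pendant '[{"grip":2,"x":-0.3,"y":0.3,"z":0,"twist":0},{"grip":2,"x":0,"y":0,"z":-1.5,"twist":0},{"grip":2,"x":0,"y":0,"z":0,"twist":0},{"grip":2,"x":0,"y":0,"z":0,"twist":0}]'
python3 - <<'E'
from fit import *
f=grab_frame("side");s=get_state();p=s["eef_pos"];print(p)
a=np.radians(94.6)
def dr(n,p,z,col):
    for q in proj("side",pts(n,p,z)):cv2.circle(big,tuple(int(v) for v in (q+.5-[200,145])*8),3,col,-1)
big=cv2.resize(f[145:215,200:300,::-1],None,fx=8,fy=8,interpolation=cv2.INTER_CUBIC)
dr("stapler_mid",(p[0],p[1],a),p[2]-.0957,(0,0,255))
D["stapler_mid"]=(.05,.148,0,0);dr("stapler_mid",(.4556,.121,a),.012,(0,255,0))
cv2.imwrite("pics/s4.png",big)
E
```

```text
t: 8.8
eef_pos: [0.4584, 0.1201, 0.1166]
eef_rot: [[-0.997, -0.08, -0.001], [-0.08, 0.997, -0.0], [0.001, -0.0, -1.0]]
wrist_force: [0.7, -0.3, -3.1]
grip_width: 0.358
finger_force: 40.3
[0.45865987 0.1201869  0.11684665]
```

View pics/s4.png

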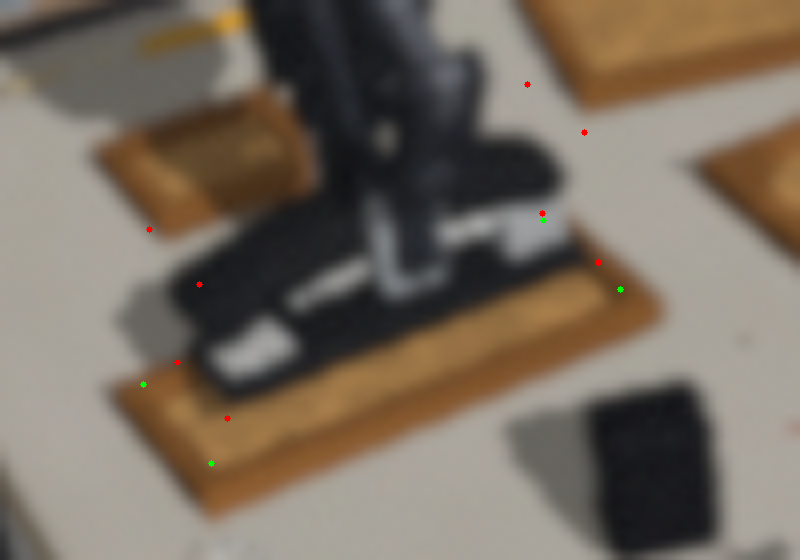

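```bash
python3 -m pendant '[{"grip":2,"x":0,"y":0,"z":-0.7,"twist":0},{"grip":2,"x":0,"y":0,"z":-0.6,"twist":0},{"grip":2,"x":0,"y":0,"z":0,"twist":0},{"grip":2,"x":0,"y":0,"z":0,"twist":0}]'
python3 -m pendant '[{"grip":2,"x":0,"y":0,"z":-0.3,"twist":0},{"grip":2,"x":0,"y":0,"z":-0.3,"twist":0},{"grip":2,"x":0,"y":0,"z":0,"twist":0},{"grip":2,"x":0,"y":0,"z":0,"twist":0}]'
```

```text
t: 9.35
eef_pos: [0.4586, 0.1202, 0.1039]
eef_rot: [[-0.997, -0.08, -0.0], [-0.08, 0.997, 0.0], [0.0, 0.0, -1.0]]
wrist_force: [-0.4, 0.1, -2.4]
grip_width: 0.363
finger_force: 40.3
t: 9.85
eef_pos: [0.4589, 0.1203, 0.0996]
eef_rot: [[-0.997, -0.08, -0.0], [-0.08, 0.997, 0.001], [0.0, 0.001, -1.0]]
wrist_force: [-5.4, -1.1, 13.4]
grip_width: 0.362
finger_force: 42.1
```

```bash
python3 -m pendant '[{"grip":5.6,"x":0,"y":0,"z":0.2,"twist":0},{"grip":5.6,"x":0,"y":0,"z":0,"twist":0},{"grip":5.6,"x":0,"y":0,"z":2,"twist":0},{"grip":5.6,"x":0,"y":0,"z":4,"twist":0},{"grip":5.6,"x":0,"y":0,"z":5,"twist":0},{"grip":8.5,"x":0,"y":-5,"z":0,"twist":0},{"grip":8.5,"x":0,"y":-5,"z":0,"twist":0},{"grip":8.5,"x":0,"y":0,"z":0,"twist":0}]'
python3 - <<'E'
from fit import *
f=grab_frame("side");g=grab_frame("top")
locate("stapler_mid",("top","side"),(.456,.121),.004)
locate("card_box_mid",("top","side"),(.481,-.105))
A=cv2.resize(f[140:220,190:310,::-1],None,fx=6,fy=6)[:,:640];B=cv2.resize(g[190:290,220:320,::-1],None,fx=4.8,fy=4.8)
cv2.imwrite("pics/s5.png",cv2.resize(np.hstack([A,B]),None,fx=.7,fy=.7))
E
```

```text
t: 10.85
eef_pos: [0.4586, 0.0163, 0.2101]
eef_rot: [[-0.997, -0.073, 0.001], [-0.073, 0.997, -0.0], [-0.001, -0.0, -1.0]]
wrist_force: [-0.3, 0.8, -0.2]
grip_width: 0.991
finger_force: 0.0
stapler_mid ['top'] [454.  148.5] -62.0 err 0.862
stapler_mid ['side'] [457.9 113.8] 103.1 err 0.199
stapler_mid ['top', 'side'] [458.9 120.7] 93.1 err 0.544
card_box_mid ['top'] [ 481.2 -103.7] -91.6 err 0.036
card_box_mid ['side'] [ 482.5 -104.8] 84.0 err 0.083
card_box_mid ['top', 'side'] [ 481.3 -104.5] 87.4 err 0.068
```

View pics/s5.png

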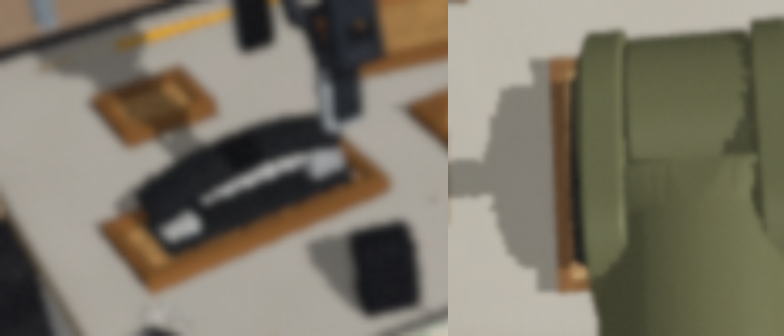

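```bash
python3 -m pendant '[{"grip":8.5,"x":0.8,"y":-4,"z":0,"twist":-2},{"grip":8.5,"x":0.8,"y":-4,"z":0,"twist":-2},{"grip":8.5,"x":0.7,"y":-4,"z":0,"twist":-2.2},{"grip":8.5,"x":0,"y":0,"z":-3,"twist":0},{"grip":8.5,"x":0,"y":0,"z":-2,"twist":0},{"grip":8.5,"x":0,"y":0,"z":0,"twist":0},{"grip":8.5,"x":0,"y":0,"z":0,"twist":0}]' 30
```

```text
t: 12.02
eef_pos: [0.4822, -0.0993, 0.1606]
eef_rot: [[-1.0, 0.027, 0.001], [0.027, 1.0, -0.0], [-0.001, -0.0, -1.0]]
wrist_force: [-0.0, 0.8, 0.2]
grip_width: 0.995
finger_force: 0.0
```

```bash
python3 -m pendant '[{"grip":8.5,"x":0,"y":-0.5,"z":-2.5,"twist":0},{"grip":8.5,"x":0,"y":0,"z":-3,"twist":0},{"grip":8.5,"x":0,"y":0,"z":-2.3,"twist":0},{"grip":8.5,"x":0,"y":0,"z":0,"twist":0},{"grip":5,"x":0,"y":0,"z":0,"twist":0},{"grip":5,"x":0,"y":0,"z":0,"twist":0},{"grip":5,"x":0,"y":0,"z":0,"twist":0},{"grip":5,"x":0,"y":0,"z":0,"twist":0}]' 30
```

```text
t: 13.02
eef_pos: [0.483, -0.1048, 0.0837]
eef_rot: [[-1.0, 0.028, 0.003], [0.028, 1.0, 0.0], [-0.003, 0.0, -1.0]]
wrist_force: [-0.9, 1.0, 7.4]
grip_width: 0.696
finger_force: 33.6
```

```bash
python3 -m pendant '[{"grip":5,"x":0,"y":0,"z":2,"twist":0},{"grip":5,"x":0,"y":0,"z":4,"twist":0},{"grip":5,"x":0,"y":0,"z":4,"twist":0},{"grip":5,"x":0,"y":0,"z":1.5,"twist":0}]'
python3 - <<'E'
from fit import *
for c in("side","top"):grab_frame(c)
for r in regions_of("top","tray_wide_seat")[:3]:print(r["conf"],r["position"],r["mask"].sum())
locate("tray_wide_seat",("top","side"),(.6418,.256))
E
```

```text
t: 13.52
eef_pos: [0.4828, -0.105, 0.1996]
eef_rot: [[-1.0, 0.028, 0.005], [0.028, 1.0, 0.001], [-0.005, 0.001, -1.0]]
wrist_force: [0.8, -0.8, -2.1]
grip_width: 0.694
finger_force: 32.8
0.62 [0.405, 0.3275] 1734
tray_wide_seat ['top'] [639.9 258.2] 78.5 err 0.08
tray_wide_seat ['top'] [639.9 258.2] 78.5 err 0.08
```

```bash
python3 -m pendant '[{"grip":5,"x":1,"y":2.2,"z":0,"twist":-1},{"grip":5,"x":2,"y":4.5,"z":0,"twist":-1},{"grip":5,"x":2,"y":4.5,"z":0,"twist":-1},{"grip":5,"x":2,"y":4.5,"z":0,"twist":-1},{"grip":5,"x":2,"y":4.5,"z":0,"twist":-1},{"grip":5,"x":2,"y":4.5,"z":0,"twist":-1},{"grip":5,"x":2,"y":4.5,"z":0,"twist":-1},{"grip":5,"x":2,"y":4.5,"z":0,"twist":-1}]'
python3 -m pendant '[{"grip":5,"x":1,"y":2.5,"z":0,"twist":-1},{"grip":5,"x":0,"y":0,"z":-3,"twist":0},{"grip":5,"x":0,"y":0,"z":-3,"twist":0},{"grip":5,"x":0,"y":0,"z":-1.5,"twist":0},{"grip":5,"x":0,"y":0,"z":0,"twist":0},{"grip":5,"x":0,"y":0,"z":0,"twist":0}]'
python3 - <<'E'
from h import *
s=get_state();R=s['eef_rot'];print(np.degrees(np.arctan2(R[1,1],R[0,1])),s['eef_pos'])
E
```

```text
t: 14.78
eef_pos: [0.6314, 0.2333, 0.1943]
eef_rot: [[-0.986, 0.168, -0.003], [0.168, 0.986, -0.002], [0.003, -0.002, -1.0]]
wrist_force: [0.2, 0.5, 0.1]
grip_width: 0.699
finger_force: 32.7
t: 15.52
eef_pos: [0.6423, 0.2573, 0.1229]
eef_rot: [[-0.983, 0.184, 0.001], [0.184, 0.983, 0.001], [-0.001, 0.001, -1.0]]
wrist_force: [0.3, 0.6, 0.1]
grip_width: 0.697
finger_force: 32.8
79.3858086080158 [0.64226652 0.25730324 0.12288726]
```

```bash
python3 -m pendant '[{"grip":5,"x":0,"y":0,"z":-1.7,"twist":0},{"grip":5,"x":0,"y":0,"z":0,"twist":0},{"grip":5,"x":0,"y":0,"z":0,"twist":0}]'
python3 - <<'E'
from fit import *
f=grab_frame("side");g=grab_frame("top");s=get_state();p=s["eef_pos"];print(p)
a=np.radians(79.3)
locate("card_box_mid",("side",),p[:2],p[2]-.0837,each=False)
def dr(n,p,z,col):
    for q in proj("side",pts(n,p,z)):cv2.circle(big,tuple(int(v) for v in (q+.5-[235,105])*8),3,col,-1)
big=cv2.resize(f[105:175,235:335,::-1],None,fx=8,fy=8,interpolation=cv2.INTER_CUBIC)
dr("card_box_mid",(p[0],p[1],a),p[2]-.0837,(0,0,255))
D["card_box_mid"]=(.074,.099,0,0);dr("card_box_mid",(.641,.257,a),.012,(0,255,0))
cv2.imwrite("pics/s6.png",big)
E
```

```text
t: 15.9
eef_pos: [0.6416, 0.2572, 0.1049]
eef_rot: [[-0.983, 0.184, -0.0], [0.184, 0.983, -0.0], [0.0, -0.0, -1.0]]
wrist_force: [0.0, -0.3, -0.7]
grip_width: 0.694
finger_force: 32.8
[0.64184854 0.25728654 0.10532598]Traceback (most recent call last):
  File "<stdin>", line 4, in <module>
  File "fit.py", line 34, in locate
    r=fit(n,p0,{c:M[c] for c in C},z0);print(n,C,np.round(r.x[:2]*1000,1),round(np.degrees(r.x[2]),1),"err",round(r.fun,3))
  File "fit.py", line 23, in fit
    r=minimize(cost,[*p0[:2],a],method="Nelder-Mead",options=dict(initial_simplex=np.array([*p0[:2],a])+np.array([[0,0,0],[.008,0,0],[0,.008,0],[0,0,.15]]),maxiter=80))
    res = _minimize_neldermead(fun, x0, args, callback, bounds=bounds,
                               **options)
    fsim[k] = func(sim[k])
              ~~~~^^^^^^^^
    fx = function(np.copy(x), *(wrapper_args + args))
  File "fit.py", line 20, in cost
    return o/len(up)
           ~^~~~~~~~
ZeroDivisionError: division by zero
```

```bash
cat > look.py <<'E'
from fit import *
def look(name,n,tp,off,rec,file,x0,y0,w,h,f):
    """tp tray pose; off = TCP height over underside; rec recess size"""
    im=grab_frame("side");p=get_state()["eef_pos"];print(p)
    big=cv2.resize(im[y0:y0+h,x0:x0+w,::-1],None,fx=f,fy=f,interpolation=cv2.INTER_CUBIC)
    def dr(q3,col):
        for q in proj("side",q3):cv2.circle(big,tuple(int(v) for v in (q+.5-[x0,y0])*f),3,col,-1)
    dr(pts(n,(p[0],p[1],tp[2]),p[2]-off),(0,0,255))
    if rec:D["r"]=(*rec,0,0);dr(pts("r",tp,.012),(0,255,0))
    else:
        t=np.linspace(0,6.28,24);dr(np.c_[tp[0]+.03*np.cos(t),tp[1]+.03*np.sin(t),0*t+.012],(0,255,0))
    cv2.imwrite(file,big)
E
python3 -c "
from look import *
look('side','card_box_mid',(.641,.257,np.radians(79.3)),.0837,(.074,.099),'pics/s6.png',235,105,100,70,8)"
```

```text
[0.6418385  0.25730097 0.10536425]
```

View pics/s6.png

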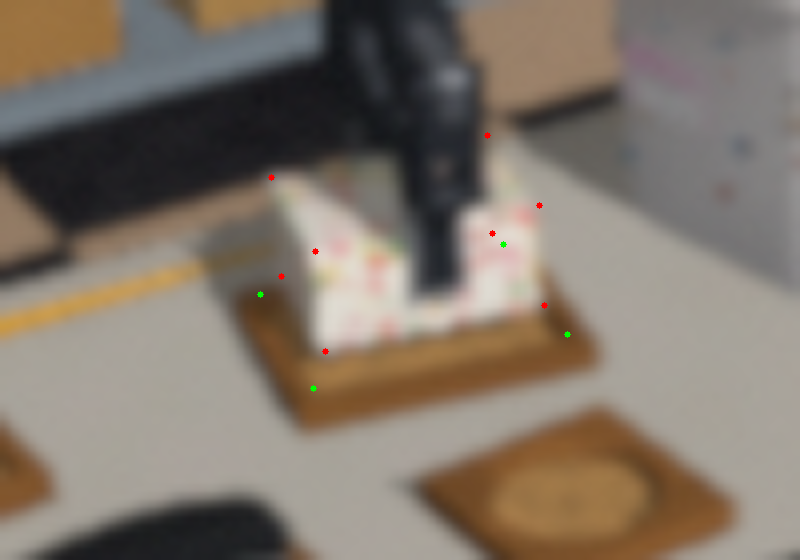

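```bash
python3 -m pendant '[{"grip":5,"x":0,"y":0,"z":-0.8,"twist":0},{"grip":5,"x":0,"y":0,"z":-0.7,"twist":0},{"grip":5,"x":0,"y":0,"z":-0.2,"twist":0},{"grip":5,"x":0,"y":0,"z":0,"twist":0},{"grip":5,"x":0,"y":0,"z":0,"twist":0}]'
```

```text
t: 16.73
eef_pos: [0.6416, 0.2572, 0.0879]
eef_rot: [[-0.983, 0.184, -0.0], [0.184, 0.983, -0.0], [0.0, -0.0, -1.0]]
wrist_force: [-0.3, 0.1, 0.8]
grip_width: 0.7
finger_force: 32.9
```

```bash
python3 -m pendant '[{"grip":5,"x":0,"y":0,"z":-0.1,"twist":0},{"grip":8,"x":0,"y":0,"z":0,"twist":0},{"grip":8,"x":0,"y":0,"z":0,"twist":0},{"grip":8,"x":0,"y":0,"z":3,"twist":0},{"grip":8,"x":0,"y":0,"z":5,"twist":0},{"grip":8.5,"x":0,"y":0,"z":4,"twist":0},{"grip":8.5,"x":-1,"y":-5,"z":0,"twist":1},{"grip":8.5,"x":-2,"y":-5.8,"z":0,"twist":1}]'
python3 -m pendant '[{"grip":8.5,"x":-2,"y":-5.8,"z":0,"twist":1},{"grip":8.5,"x":-2,"y":-5.8,"z":0,"twist":1},{"grip":8.5,"x":-2,"y":-5.8,"z":0,"twist":1},{"grip":8.5,"x":-2,"y":-5.8,"z":0,"twist":1},{"grip":8.5,"x":-2,"y":-5.8,"z":0,"twist":1},{"grip":8.5,"x":-2,"y":-5.8,"z":0,"twist":1},{"grip":8.5,"x":0,"y":0,"z":0,"twist":0}]'
python3 - <<'E'
from look import *
g=grab_frame("top");f=grab_frame("side")
locate("card_box_mid",("top","side"),(.641,.257),.004)
locate("stapler_mid",("top","side"),(.457,.12),.004)
A=cv2.resize(f[100:220,190:310,::-1],None,fx=4,fy=4);B=cv2.resize(g[130:290,180:300,::-1],None,fx=3,fy=3)
cv2.imwrite("pics/s7.png",np.hstack([A[:480,:430],B[:480]]))
E
```

```text
t: 17.73
eef_pos: [0.6119, 0.1491, 0.2075]
eef_rot: [[-0.989, 0.147, 0.002], [0.147, 0.989, 0.0], [-0.002, 0.001, -1.0]]
wrist_force: [0.2, -1.4, 0.5]
grip_width: 0.992
finger_force: 0.0
t: 18.6
eef_pos: [0.4891, -0.2048, 0.2074]
eef_rot: [[-0.998, 0.056, 0.001], [0.056, 0.998, -0.002], [-0.001, -0.002, -1.0]]
wrist_force: [-0.2, 0.9, -0.3]
grip_width: 0.995
finger_force: 0.0
card_box_mid ['side'] [641.7 258.4] -101.9 err 0.052
card_box_mid ['side'] [641.7 258.4] -101.9 err 0.052
stapler_mid ['top'] [456.3 122.3] -86.0 err 0.15
stapler_mid ['side'] [460.3 115.8] -78.4 err 0.192
stapler_mid ['top', 'side'] [457.4 120.5] -85.1 err 0.177
```

View pics/s7.png

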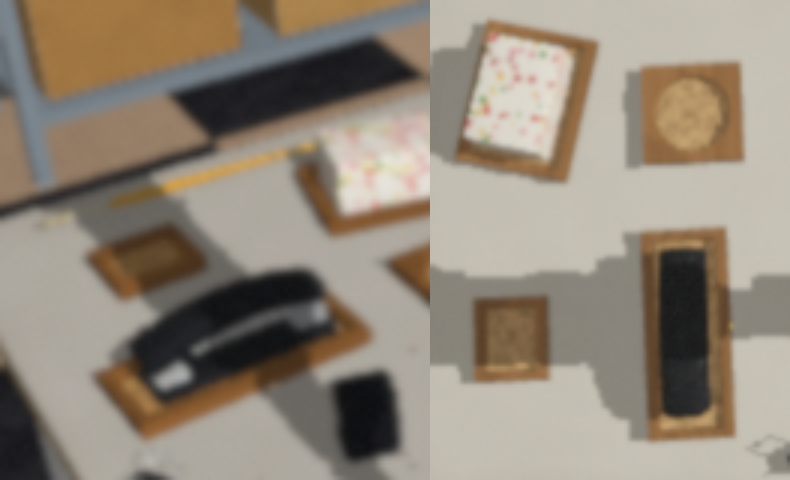

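```bash
python3 -m pendant '[{"grip":8.5,"x":0,"y":-1,"z":-2,"twist":0},{"grip":8.5,"x":0,"y":0,"z":-2.5,"twist":0},{"grip":8.5,"x":0,"y":0,"z":0,"twist":0},{"grip":8.5,"x":0,"y":0,"z":0,"twist":0}]' 20
```

```text
t: 19.4
eef_pos: [0.4923, -0.2082, 0.1626]
eef_rot: [[-0.999, 0.044, 0.001], [0.044, 0.999, -0.0], [-0.001, -0.0, -1.0]]
wrist_force: [0.2, -0.2, 1.2]
grip_width: 1.0
finger_force: 0.0
```

```bash
python3 -m pendant '[{"grip":8.5,"x":-0.3,"y":-0.6,"z":-2,"twist":0},{"grip":8.5,"x":0,"y":0,"z":-2.4,"twist":0},{"grip":8.5,"x":0,"y":0,"z":-2,"twist":0},{"grip":8.5,"x":0,"y":0,"z":0,"twist":0},{"grip":5,"x":0,"y":0,"z":0,"twist":0},{"grip":5,"x":0,"y":0,"z":0,"twist":0},{"grip":5,"x":0,"y":0,"z":0,"twist":0},{"grip":5,"x":0,"y":0,"z":0,"twist":0}]' 20
```

```text
t: 20.4
eef_pos: [0.4898, -0.2152, 0.0996]
eef_rot: [[-0.999, 0.045, 0.003], [0.045, 0.999, -0.0], [-0.003, -0.0, -1.0]]
wrist_force: [-0.8, 0.8, 6.5]
grip_width: 0.693
finger_force: 21.0
```

```bash
python3 -m pendant '[{"grip":5,"x":0,"y":0,"z":1.5,"twist":0},{"grip":5,"x":0,"y":0,"z":3,"twist":0},{"grip":5,"x":0,"y":0,"z":3,"twist":0},{"grip":5,"x":0,"y":0,"z":2.5,"twist":0},{"grip":5,"x":1,"y":2.4,"z":0,"twist":0},{"grip":5,"x":1.9,"y":4.5,"z":0,"twist":0},{"grip":5,"x":1.9,"y":4.5,"z":0,"twist":0},{"grip":5,"x":1.9,"y":4.5,"z":0,"twist":0}]'
python3 -m pendant '[{"grip":5,"x":1.9,"y":4.5,"z":0,"twist":0},{"grip":5,"x":1.9,"y":4.5,"z":0,"twist":0},{"grip":5,"x":1.9,"y":4.5,"z":0,"twist":0},{"grip":5,"x":1.9,"y":4.4,"z":0,"twist":0},{"grip":5,"x":0,"y":0,"z":-3,"twist":0},{"grip":5,"x":0,"y":0,"z":-2.5,"twist":0},{"grip":5,"x":0,"y":0,"z":0,"twist":0},{"grip":5,"x":0,"y":0,"z":0,"twist":0}]'
```

```text
t: 21.4
eef_pos: [0.556, -0.0545, 0.199]
eef_rot: [[-0.999, 0.046, 0.001], [0.046, 0.999, 0.0], [-0.001, 0.0, -1.0]]
wrist_force: [0.3, -1.0, -0.1]
grip_width: 0.694
finger_force: 21.7
t: 22.4
eef_pos: [0.6322, 0.1231, 0.1444]
eef_rot: [[-0.999, 0.046, 0.002], [0.046, 0.999, 0.0], [-0.002, 0.0, -1.0]]
wrist_force: [0.2, 0.4, -0.2]
grip_width: 0.692
finger_force: 21.8
```

Lower to 20 mm above the floor (TCP ≈ 0.120) and look.

```bash
python3 -m pendant '[{"grip":5,"x":0.1,"y":0,"z":-1.4,"twist":0},{"grip":5,"x":0,"y":0,"z":-1,"twist":0},{"grip":5,"x":0,"y":0,"z":0,"twist":0},{"grip":5,"x":0,"y":0,"z":0,"twist":0}]'
python3 -c "
from look import *
look('side','paper_cup_mid',(.6333,.123,0),.0996,None,'pics/s8.png',265,125,80,65,8)
locate('paper_cup_mid',('side',),get_state()['eef_pos'][:2],get_state()['eef_pos'][2]-.0996,each=False)"
```

```text
t: 22.9
eef_pos: [0.6327, 0.1232, 0.1189]
eef_rot: [[-0.999, 0.045, -0.0], [0.045, 0.999, -0.0], [0.0, -0.0, -1.0]]
wrist_force: [0.1, 0.2, -0.2]
grip_width: 0.692
finger_force: 21.8
[0.63285464 0.12315325 0.11920162]
paper_cup_mid ['side'] [633.5 124.7] 4.2 err 0.439
```

View pics/s8.png

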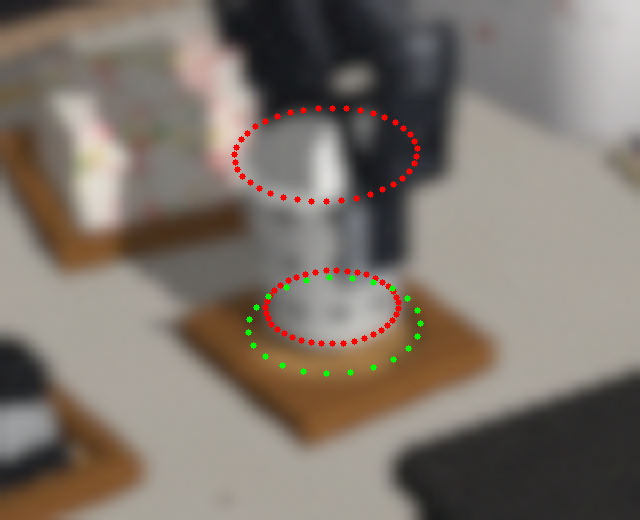

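```bash
python3 -m pendant '[{"grip":5,"x":0,"y":0,"z":-0.7,"twist":0},{"grip":5,"x":0,"y":0,"z":-0.7,"twist":0},{"grip":5,"x":0,"y":0,"z":-0.2,"twist":0},{"grip":5,"x":0,"y":0,"z":0,"twist":0},{"grip":5,"x":0,"y":0,"z":0,"twist":0}]'
```

```text
t: 23.62
eef_pos: [0.6331, 0.1232, 0.1037]
eef_rot: [[-0.999, 0.046, 0.001], [0.046, 0.999, 0.0], [-0.001, 0.0, -1.0]]
wrist_force: [-1.4, 0.5, 5.5]
grip_width: 0.692
finger_force: 22.0
```

```bash
python3 -m pendant '[{"grip":8.5,"x":0,"y":0,"z":0,"twist":0},{"grip":8.5,"x":0,"y":0,"z":0,"twist":0},{"grip":8.5,"x":0,"y":0,"z":0,"twist":0},{"grip":8.5,"x":0,"y":0,"z":2,"twist":0},{"grip":8.5,"x":0,"y":0,"z":4,"twist":0},{"grip":7,"x":0,"y":0,"z":5,"twist":0},{"grip":5.2,"x":0,"y":-5,"z":0,"twist":0},{"grip":5.2,"x":0,"y":-5,"z":0,"twist":0}]'
python3 -m pendant '[{"grip":5.2,"x":0,"y":-6,"z":0,"twist":0},{"grip":5.2,"x":0,"y":-6,"z":0,"twist":0},{"grip":5.2,"x":0,"y":-6,"z":0,"twist":0},{"grip":5.2,"x":0,"y":0,"z":0,"twist":0}]'
python3 - <<'E'
from fit import *
g=grab_frame("top");f=grab_frame("side")
locate("paper_cup_mid",p0=(.633,.123),z0=.004,each=False)
locate("sharpener_mid",p0=(.491,.001))
A=cv2.resize(f[180:225,260:310,::-1],None,fx=8,fy=8);B=cv2.resize(g[205:250,290:340,::-1],None,fx=8,fy=8)
cv2.imwrite("pics/s9.png",np.hstack([A,B]))
E
```

```text
t: 24.62
eef_pos: [0.6333, 0.0227, 0.2157]
eef_rot: [[-0.999, 0.043, 0.004], [0.043, 0.999, 0.001], [-0.004, 0.001, -1.0]]
wrist_force: [0.3, -0.2, 0.1]
grip_width: 0.61
finger_force: 0.0
t: 25.12
eef_pos: [0.6311, -0.1652, 0.215]
eef_rot: [[-0.998, 0.056, 0.002], [0.056, 0.998, -0.005], [-0.002, -0.004, -1.0]]
wrist_force: [-1.1, -0.5, -0.0]
grip_width: 0.611
finger_force: 0.0
paper_cup_mid ['top', 'side'] [633.4 124.1] 5.1 err 0.083
sharpener_mid ['top'] [490.3   0.6] -9.8 err 0.119
sharpener_mid ['side'] [491.2  -1.3] -22.3 err 0.132
sharpener_mid ['top', 'side'] [4.911e+02 3.000e-01] -16.0 err 0.138
```

View pics/s9.png

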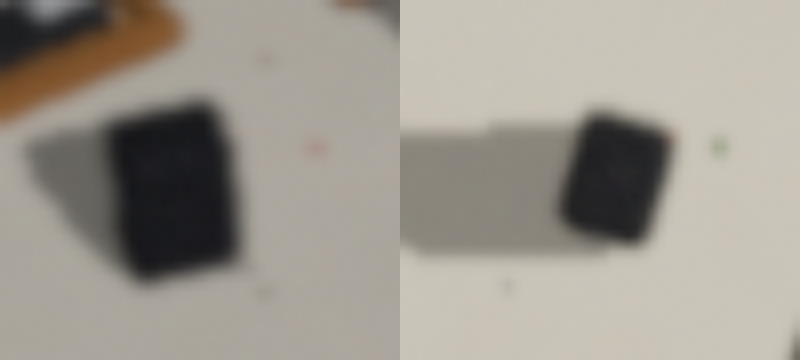

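```bash
python3 -m pendant '[{"grip":5.2,"x":-3.5,"y":4.1,"z":0,"twist":-3.2},{"grip":5.2,"x":-3.5,"y":4.1,"z":0,"twist":-3.2},{"grip":5.2,"x":-3.5,"y":4.1,"z":0,"twist":-3.2},{"grip":5.2,"x":-3.5,"y":4.2,"z":0,"twist":-3.2},{"grip":5.2,"x":0,"y":0,"z":-3,"twist":0},{"grip":5.2,"x":0,"y":0,"z":-2.5,"twist":0},{"grip":5.2,"x":0,"y":0,"z":0,"twist":0},{"grip":5.2,"x":0,"y":0,"z":0,"twist":0}]' 30
```

```text
t: 26.42
eef_pos: [0.4932, 0.0087, 0.1589]
eef_rot: [[-0.964, 0.265, 0.001], [0.265, 0.964, 0.0], [-0.001, 0.001, -1.0]]
wrist_force: [0.1, -0.3, 1.2]
grip_width: 0.606
finger_force: 0.0
```

```bash
python3 -m pendant '[{"grip":5.2,"x":-0.2,"y":-0.8,"z":0,"twist":0},{"grip":5.2,"x":0,"y":0,"z":-2.5,"twist":0},{"grip":5.2,"x":0,"y":0,"z":-2.8,"twist":0},{"grip":5.2,"x":0,"y":0,"z":-2,"twist":0},{"grip":5.2,"x":0,"y":0,"z":0,"twist":0},{"grip":5.2,"x":0,"y":0,"z":0,"twist":0}]'
python3 -m pendant '[{"grip":1.5,"x":0,"y":0,"z":0,"twist":0},{"grip":1.5,"x":0,"y":0,"z":0,"twist":0},{"grip":1.5,"x":0,"y":0,"z":0,"twist":0},{"grip":1.5,"x":0,"y":0,"z":0,"twist":0}]'
```

```text
t: 27.18
eef_pos: [0.4914, -0.0001, 0.0861]
eef_rot: [[-0.964, 0.266, 0.002], [0.266, 0.964, 0.0], [-0.002, 0.001, -1.0]]
wrist_force: [-0.7, 0.2, -0.2]
grip_width: 0.611
finger_force: 0.0
t: 27.68
eef_pos: [0.4915, 0.0002, 0.0861]
eef_rot: [[-0.964, 0.266, 0.002], [0.266, 0.964, 0.0], [-0.002, 0.001, -1.0]]
wrist_force: [-1.0, -1.3, 6.0]
grip_width: 0.323
finger_force: 30.6
```

```bash
python3 -m pendant '[{"grip":1.5,"x":0,"y":0,"z":1.5,"twist":0},{"grip":1.5,"x":0,"y":0,"z":4,"twist":0},{"grip":1.5,"x":0,"y":0,"z":4,"twist":0},{"grip":1.5,"x":0,"y":0,"z":2.5,"twist":0},{"grip":1.5,"x":-0.5,"y":2,"z":0,"twist":2},{"grip":1.5,"x":-0.6,"y":4,"z":0,"twist":2.5},{"grip":1.5,"x":-0.6,"y":4,"z":0,"twist":2.5},{"grip":1.5,"x":-0.6,"y":4,"z":0,"twist":2.5}]'
python3 -m pendant '[{"grip":1.5,"x":-0.6,"y":4,"z":0,"twist":2.5},{"grip":1.5,"x":-0.6,"y":4,"z":0,"twist":2.5},{"grip":1.5,"x":-0.6,"y":4,"z":0,"twist":2.5},{"grip":1.5,"x":0,"y":0,"z":-2,"twist":1.4},{"grip":1.5,"x":0,"y":0,"z":-3,"twist":0},{"grip":1.5,"x":0,"y":0,"z":-2,"twist":0},{"grip":1.5,"x":0,"y":0,"z":0,"twist":0},{"grip":1.5,"x":0,"y":0,"z":0,"twist":0}]'
python3 - <<'E'
from h import *
s=get_state();R=s['eef_rot'];print(np.degrees(np.arctan2(R[1,1],R[0,1])),s['eef_pos'])
E
```

```text
t: 28.68
eef_pos: [0.4657, 0.1426, 0.2037]
eef_rot: [[-0.995, 0.099, -0.002], [0.099, 0.995, -0.0], [0.002, -0.001, -1.0]]
wrist_force: [0.4, 0.4, -0.8]
grip_width: 0.322
finger_force: 29.8
t: 29.68
eef_pos: [0.4492, 0.2608, 0.1351]
eef_rot: [[-0.999, -0.053, -0.0], [-0.053, 0.999, 0.0], [0.0, 0.0, -1.0]]
wrist_force: [-0.6, 0.0, -0.2]
grip_width: 0.325
finger_force: 29.8
93.06121868165373 [0.44919359 0.26084113 0.13512152]
```

Lower to ~18 mm above the floor and look.

```bash
python3 -m pendant '[{"grip":1.5,"x":-0.1,"y":0,"z":-1.4,"twist":0},{"grip":1.5,"x":0,"y":0,"z":-1.2,"twist":0},{"grip":1.5,"x":0,"y":0,"z":0,"twist":0},{"grip":1.5,"x":0,"y":0,"z":0,"twist":0}]'
python3 -c "
from look import *
look('side','sharpener_mid',(.4481,.2605,np.radians(3)),.0861,(.049,.040),'pics/s10.png',195,130,70,55,9)"
```

```text
t: 30.18
eef_pos: [0.4487, 0.2602, 0.1089]
eef_rot: [[-0.999, -0.052, 0.0], [-0.052, 0.999, 0.0], [-0.0, 0.0, -1.0]]
wrist_force: [0.2, 0.5, -0.0]
grip_width: 0.32
finger_force: 29.9
[0.44886375 0.26030867 0.10918484]
```

View pics/s10.png

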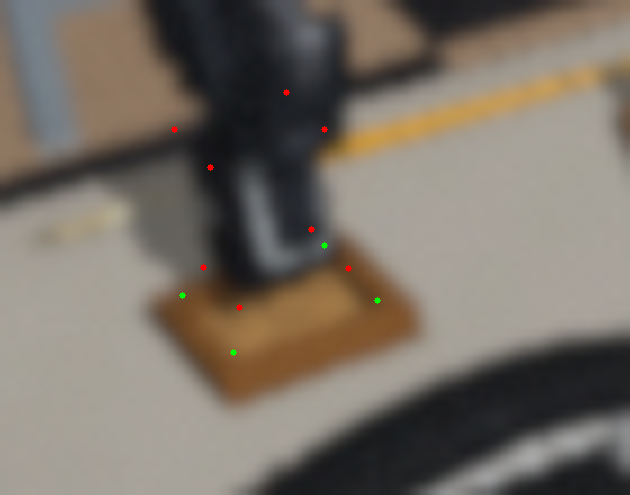

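```bash
python3 -m pendant '[{"grip":1.5,"x":0,"y":0,"z":-0.7,"twist":0},{"grip":1.5,"x":0,"y":0,"z":-0.6,"twist":0},{"grip":1.5,"x":0,"y":0,"z":0,"twist":0},{"grip":1.5,"x":0,"y":0,"z":0,"twist":0}]'
python3 -m pendant '[{"grip":1.5,"x":0,"y":0,"z":-0.4,"twist":0},{"grip":1.5,"x":0,"y":0,"z":-0.2,"twist":0},{"grip":1.5,"x":0,"y":0,"z":0,"twist":0},{"grip":1.5,"x":0,"y":0,"z":0,"twist":0}]'
```

```text
t: 30.72
eef_pos: [0.4486, 0.2602, 0.0959]
eef_rot: [[-0.999, -0.052, -0.0], [-0.052, 0.999, 0.0], [0.0, 0.0, -1.0]]
wrist_force: [0.0, -0.5, -0.9]
grip_width: 0.323
finger_force: 29.9
t: 31.22
eef_pos: [0.4486, 0.2602, 0.0901]
eef_rot: [[-0.999, -0.052, 0.0], [-0.052, 0.999, 0.0], [-0.0, 0.0, -1.0]]
wrist_force: [-0.6, -0.2, 2.7]
grip_width: 0.325
finger_force: 30.2
```

```bash
python3 -m pendant '[{"grip":5,"x":0,"y":0,"z":0,"twist":0},{"grip":5,"x":0,"y":0,"z":0,"twist":0},{"grip":5,"x":0,"y":0,"z":2,"twist":0},{"grip":5,"x":0,"y":0,"z":4,"twist":0},{"grip":5,"x":0,"y":0,"z":5,"twist":0},{"grip":5,"x":0,"y":0,"z":3,"twist":0},{"grip":5,"x":2,"y":-5,"z":0,"twist":0},{"grip":5,"x":0,"y":-6,"z":0,"twist":0}]'
python3 -m pendant '[{"grip":5,"x":0,"y":-6,"z":0,"twist":0},{"grip":5,"x":0,"y":-6,"z":0,"twist":0},{"grip":5,"x":0,"y":-6,"z":0,"twist":0},{"grip":5,"x":0,"y":-6,"z":0,"twist":0},{"grip":5,"x":0,"y":-6,"z":0,"twist":0},{"grip":5,"x":0,"y":0,"z":0,"twist":0}]'
python3 - <<'E'
from fit import *
g=grab_frame("top");f=grab_frame("side")
locate("sharpener_mid",p0=(.449,.260),z0=.004)
A=cv2.resize(f[115:215,195:335,::-1],None,fx=3,fy=3);B=cv2.resize(g[130:290,180:300,::-1],None,fx=3,fy=3)
A=np.vstack([A,np.zeros((180,420,3),np.uint8)])
cv2.imwrite("pics/s11.png",np.hstack([A,B]))
E
```

```text
t: 32.22
eef_pos: [0.4698, 0.1496, 0.2306]
eef_rot: [[-0.999, -0.054, 0.003], [-0.054, 0.999, 0.0], [-0.003, 0.0, -1.0]]
wrist_force: [0.5, -1.2, -0.8]
grip_width: 0.587
finger_force: 0.0
t: 32.98
eef_pos: [0.4676, -0.1552, 0.2303]
eef_rot: [[-0.999, -0.043, 0.001], [-0.043, 0.999, -0.002], [-0.001, -0.002, -1.0]]
wrist_force: [0.1, 0.2, -0.5]
grip_width: 0.582
finger_force: 0.0
sharpener_mid ['side'] [449.1 263.4] 61.6 err 0.216
sharpener_mid ['side'] [449.1 263.4] 61.6 err 0.216
```

View pics/s11.png

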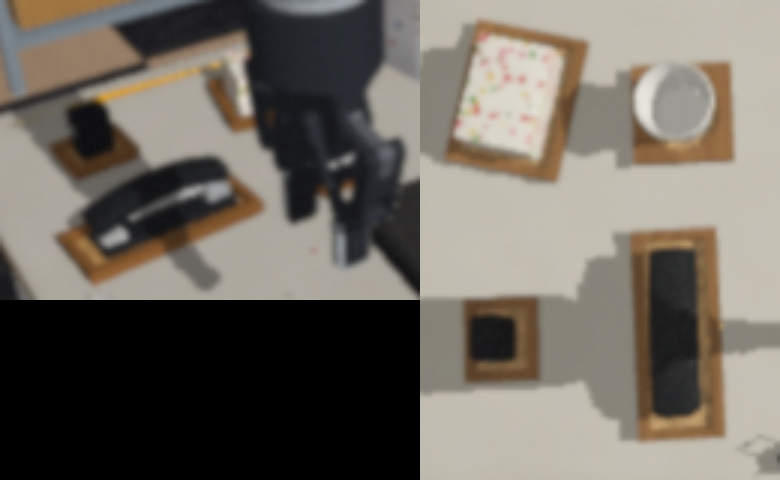

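```bash
python3 -c "
from bench import *
print(finish_job())"
```

```text
the job is handed in; nothing more can be done
None
```

The stapler, card box, paper cup and sharpener are each in their own tray, let go and upright, with the job handed in at about 33 s of the 112 s allowed. Pictures and the contact heights while lowering show each one down on its recess floor, but the judge returned no verdict, so that is my own check.

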